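# Release and catch the spring drawer of the ship-model case

## Task

Open the small fittings drawer in the plinth of the ship-model display case and hold it for me: press its brass release button down with one fingertip and, keeping that button down, let the other finger stop the sprung drawer front when the drawer is about half out, well before it runs into the pewter figurehead. Touch only: do not pinch or strain the drawer, and leave everything else where it stands, the sliding glass door included. Finish still holding the drawer there with the finger against its front while I pick out a fitting.

Things in the scene. Friction and masses are not known exactly. Their poses are not given: they have to be found in the camera images.
- case: mahogany ship-model display case, fixed. Origin on the cabinet top under the plinth's centre; its -x is the front, where the drawer comes out. Stepped base 22 mm high, front edge x -200 mm, y +-195 mm. Plinth on it: face x -130 mm, y +-186 mm, top z 68 mm. Glass case on the plinth's rear: x -56 to 125 mm, y +-170 mm, top z 228 mm
- button_top (a point): top centre of the brass release button, an upright plunger 22 mm across in a brass ring (32 mm across, 2 mm high) on the base's step. When up it lies at (-170, -126, 34) mm in the case's frame: 40 mm before the plinth's face, 46 mm to the side of the drawer front's edge (y -80). Moves with the button
- release (a joint): how far the button is pressed down, m: 0 up, 0.007 fully down (its top then 27 mm above the cabinet top). 1.6 N to start, 4.4 N fully down; springs back. From about 0.004 on it frees the drawer's catch
- drawer_front (a point): middle of the top edge of the drawer front's outer face, at (-140, 0, 58) mm in the case's frame when shut; moves with the drawer. The front is a flat mahogany board 160 mm wide (y -80 to 80 mm), 31 mm high (z 27 to 58 mm), 10 mm thick, with a low brass label frame; it runs out above the base's step
- drawer (a joint): how far the drawer is out along the case's -x, m: 0 shut and caught, 0.125 fully out; half out is about 0.060. Once freed, a spring drives it out (5 N shut, 3.5 N half out, 2 N fully out) at about 0.1 m/s against a damper and keeps pushing; it does not catch on the way
- figurehead: pewter figurehead standing loose before the drawer, 70 mm tall, foot 36 mm across; origin at the centre of its foot. A drawer that is not stopped hits it at about 95 to 110 mm out
- door_pull (a point): small round brass pull (18 mm across) on the sliding glass door in the front of the glass case; slides along the case's y; to be left alone
- cleat_a: brass horn cleat, 55 mm long, 18 mm high, loose on the cabinet top on the button's side; origin under its centre, long along its x
- cleat_b: the other brass horn cleat, same size, loose on the other side before the drawer; origin under its centre
- bowsprit: varnished mahogany bowsprit, 222 mm long with a 14 mm square heel, lying loose; origin under the middle, long along its x
- palette: round white porcelain palette, 110 mm across, 12 mm high, loose; origin under its centre
- glue_bottle: small white glue bottle, 32 mm across, 70 mm tall, standing loose; origin under its centre
- spool: wooden spool, 30 mm across, 32 mm high, standing loose; origin under its centre
- brush: paint brush 170 mm long lying loose off to the side; origin under its middle
Mind the look-alikes: they are no part of the job. What is shaped like the figurehead but brown or purple is not meant.

How it is judged:
By the outcome, as a careful person would: the job done as asked, in the order asked, and still so for the second after the job is handed in, while the arm keeps its last pose, push and grip.
It also fails if it takes over 40 s, if anything falls off the work surface, if the arm or the gripper's body presses on something with over 40 N, if the wrist force passes 120 N, or if a joint passes its speed limit or range.

## Robot

A 6-joint arm with a two-finger parallel gripper is mounted at the origin on the work surface. World frame = base frame: x ahead of the robot, y to its left, z up, the work surface at z = 0. Lengths are in m, angles in rad, forces in N, time in s.
With the tool pointing down it reaches from about 0.35 to 0.975 m from the base axis. Payload 4.9 kg.
Tool frame: the origin (TCP) lies on the front face of the gripper's body, between the roots of the fingers; the fingertips stand ctrl.finger_overhang ahead of it and the grasp point (between the pads) lies 54 mm ahead of it (ctrl.finger_overhang is the distance from the TCP to the fingertips, in m); z points along the fingers, y is the line along which they close (so a half turn about z gives the same grasp; the last joint's range is limited). The gripper opens to 85 mm and grips with 20 to 120 N. Pads are 22 mm wide; open, the fingers measure 114 mm over their backs; the gripper's body (76 mm by 85 mm) begins 54 mm behind the grasp point. The pads swing forward as they close: fully open they stand 13 mm farther back than shut.
Start: joints at [1.123, 0.053, 1.613, -0, 1.476, -0.119], TCP at [0.202, 0.592, 0.304] pointing down, gripper open.
Joint ranges: [-3.01, 3.01], [-1.01, 2.22], [0.06, 2.58], [-1.02, 4.17], [0.09, 2.62], [-3.14, 3.14]. Speed limits (rad/s): [2.57, 2.57, 3.14, 3.14, 3.14, 3.14].

## Interface

Orientations are given as a rotation vector (axis times angle).
In Python, from station import ctrl, vision gives the robot as it stands. The module is installed in compiled form; this text tells all that it offers.
- The arm moves only by the tool drive_tool, never from a script. Its argument "rows" is a list of rows, each a list of 2 entries, a list of its own where there are three numbers: the shift along the tool's x, y, z in m, then the turn about the tool's z in rad. A call has 1 to 10 rows; each row shifts and turns the commanded pose from where the row before left it, along the tool's axes as they then stand; what a row does not reach is not made up. A row lasts 1/10 s, in which the tool goes at most 50 mm and 8.59 degrees, less where a joint would pass 70% of its speed; a pose out of reach is approached as far as the arm can. A call with a gripper value outside its range is refused whole. "jaw" is the closure, from 0 (fully open) to 1 (shut), set as the call begins (left out, the last holds). The fingers move at their own pace and stop on an object; "grip_force" is the grip in N (left out, the last holds). Time passes only in rows, so rows that do not move let the fingers close. It gives the time, the measured TCP pose, the force, the opening and the grip force at its end, in the units of the state.
- ctrl.get_obs(): the state, without advancing time (a new reading comes with each control period).
- vision.get_image(name): name is "scene" or "top"; returns a dict with "image" (384x512x3 uint8, blue, green, red), "vertical_fov" (degrees; the focal length in pixels is half the picture's height over the tangent of half this angle, whatever the lens; pixels are square), "cx", "cy" (the principal point, pixels), "R" (3x3) and "t" (3): a world point X has camera coordinates R X + t. Camera axes: x right, y down, z forward; pixel columns grow to the right and rows downward; lengths in m; the calibration is good to about 2 mm. A picture is of the moment at which its call begins. There is no depth.
- ctrl.finish_job(): hands the job in; it is judged then, once.
The state is a dict: "t": time; "q": joint angles; "dq": joint speeds; "effort": joint torques, N m; "tool_pos": TCP position; "tool_rot": TCP orientation; "contact_force": force on the tool from outside, world axes, zero at the start; "wrist_torque": the same for the moment, N m; "opening": finger opening in m; "grip_force": force on a finger pad.
Only numpy, scipy, OpenCV 4.12 (cv2) and the standard library are available. Lean on these libraries where they do the work, as an engineer would, in place of code of your own. Each camera call takes 0.05 s, during which the arm holds its last target. There are 200 camera calls.

## Working session

There is one attempt and no reset: what is moved stays moved. The work goes in short steps, Python scripts to look and compute and a tool call to move; the robot and the scene stay as the last step left them, time stands still between calls to the robot, and variables do not carry over. Pictures are saved under pics/ and viewed, at most 10 in all, crops included, and the job is handed in when it is done.

Besides the shell and the picture viewer there is one more tool, called after "Request:" in YAML: its name, and indented under it one key for each argument. drive_tool: Moves the arm, as the interface text tells. Its arguments: {"type":"object","properties":{"rows":{"type":"array","items":{"type":"array"}},"jaw":{"type":"number"},"grip_force":{"type":"number"}},"required":["rows"]}

```bash
mkdir -p pics; python3 - <<'E'
from station import ctrl, vision
import cv2,numpy as np
for n in("scene","top"):
    d=vision.get_image(n); cv2.imwrite(f"pics/{n}0.png",d["image"])
    np.savez(f"{n}0.npz",**d)
    print(n,d["vertical_fov"],d["cx"],d["cy"],np.round(d["R"],4).tolist(),np.round(d["t"],4).tolist())
o=ctrl.get_obs();print({k:np.round(v,3).tolist() for k,v in o.items()},ctrl.finger_overhang)
E
```

```text
scene 43.17616120797742 261.48650272484895 194.16548010251142 [[-0.8514, 0.524, -0.0251], [0.3056, 0.4565, -0.8356], [-0.4264, -0.7191, -0.5487]] [0.4537, -0.1027, 1.5111]
top 54.82095943313157 266.7737243804854 187.17162293642588 [[-0.0019, -0.9999, 0.0151], [-0.9864, -0.0006, -0.1643], [0.1643, -0.0152, -0.9863]] [0.0547, 0.5724, 1.0733]
{'t': 0.1, 'q': [1.123, 0.053, 1.614, 0.0, 1.476, -0.119], 'dq': [-0.001, -0.003, -0.003, -0.001, -0.0, -0.001], 'effort': [-0.001, -39.49, -37.136, -0.0, 0.004, 0.0], 'tool_pos': [0.202, 0.591, 0.303], 'tool_rot': [-0.514, -3.099, 0.003], 'contact_force': [-0.245, -0.419, -0.776], 'wrist_torque': [0.056, -0.036, -0.021], 'grip_force': 0.0, 'opening': 0.085} 0.0726
```

View pics/scene0.png

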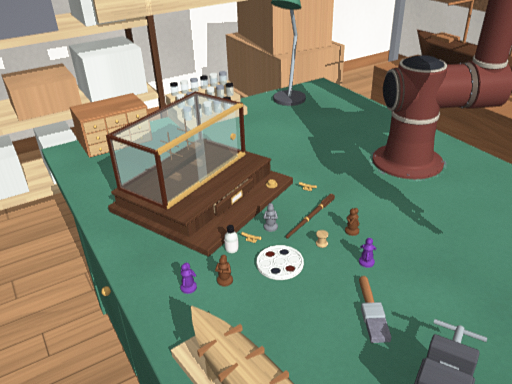

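View pics/top0.png

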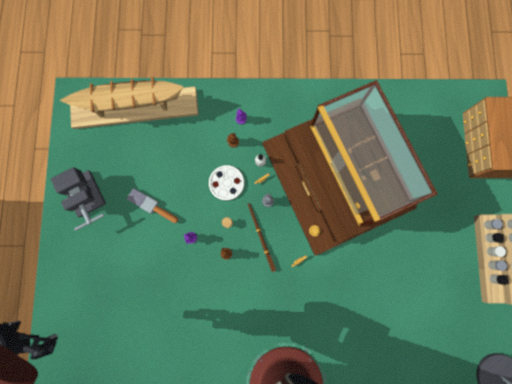

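The scene picture shows the case with the button at (271,184) and the grey pewter figurehead at (270,217). In the top view the button is at (315,231) and the figurehead at (267,200). The brown and purple look-alikes are at scene (224,270), (353,221), (188,277) and (368,251). The grey one stands right in front of the drawer and is the only pewter one. I'll enlarge both views to confirm.

```bash
python3 - <<'E'
import cv2,numpy as np
a=np.load("top0.npz")["image"][120:270,225:425]; cv2.imwrite("pics/topc.png",cv2.resize(a,None,fx=4,fy=4,interpolation=cv2.INTER_CUBIC))
a=np.load("scene0.npz")["image"][110:260,140:340]; cv2.imwrite("pics/scenec.png",cv2.resize(a,None,fx=4,fy=4,interpolation=cv2.INTER_CUBIC))
E
```

```text
(no output)
```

View pics/topc.png

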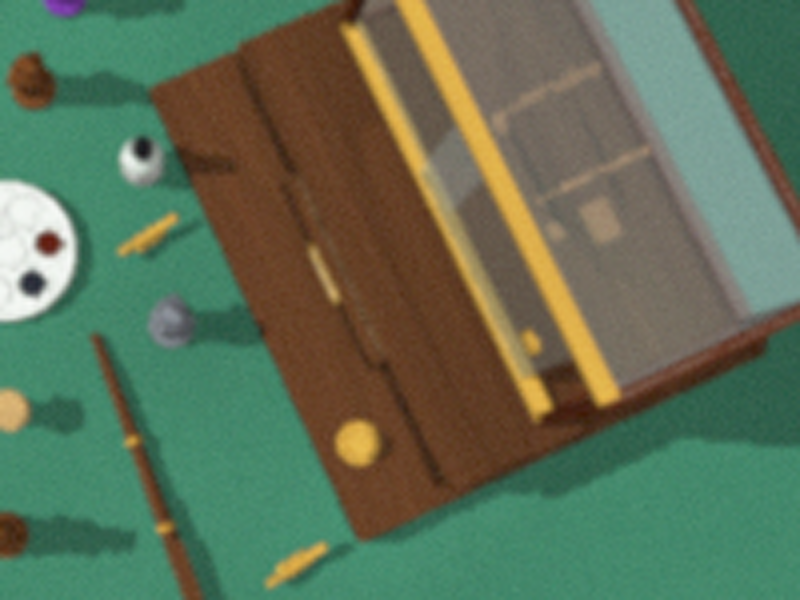

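View pics/scenec.png

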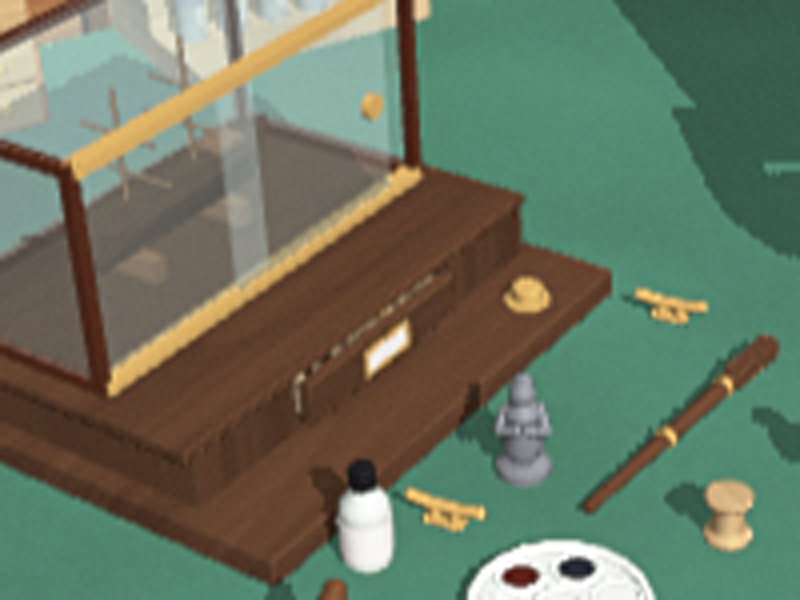

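Confirmed: the grey figurehead, at crop (520,430), stands before the drawer's label. Next I'll fit the case pose from both views.

```bash
cat > h.py <<'E'
import numpy as np
from scipy.optimize import least_squares
from scipy.spatial.transform import Rotation as Ro
C={n:np.load(f"{n}0.npz") for n in("scene","top")}
def proj(n,X):
    d=C[n]; f=192/np.tan(np.radians(float(d["vertical_fov"]))/2); c=d["R"]@X+d["t"]
    return np.array([d["cx"]+f*c[0]/c[2],d["cy"]+f*c[1]/c[2]])
off={"top":(225,120),"scene":(140,110)}
px=lambda n,u,v:np.array([(u+.5)/4-.5+off[n][0],(v+.5)/4-.5+off[n][1]])
def world(p,X):
    c,s=np.cos(p[2]),np.sin(p[2]); X=np.array(X)/1e3
    return np.array([p[0]+c*X[0]-s*X[1],p[1]+s*X[0]+c*X[1],X[2]])
E
python3 - <<'E'
from h import *
from station import ctrl
F=[("top",152,92,(-200,195,22)),("top",360,540,(-200,-195,22)),("scene",611,273,(-200,-195,22)),
("scene",522,200,(-130,-186,68)),("scene",185,462,(-130,186,68)),("top",240,48,(-130,186,68)),("top",357,441,(-170,-126,31)),("scene",528,292,(-170,-126,31))]
r=lambda p:np.concatenate([proj(n,world(p,X))-px(n,u,v) for n,u,v,X in F])
s=least_squares(r,[.6,-.1,-1.2],loss="soft_l1");p=s.x;print(p,np.round(r(p).reshape(-1,2),1).tolist());np.save("pose.npy",p)
G=[("scene",523,470,0),("scene",520,377,.07),("top",172,325,.045)]
g=least_squares(lambda x:np.concatenate([proj(n,np.array([x[0],x[1],z]))-px(n,u,v) for n,u,v,z in G]),[.5,0.1]);
c,sn=np.cos(p[2]),np.sin(p[2]); dx=g.x-p[:2]; print("fig",g.x,g.fun.round(1),"case",c*dx[0]+sn*dx[1],-sn*dx[0]+c*dx[1])
print("button",world(p,(-170,-126,34)))
o=ctrl.get_obs();M=Ro.from_rotvec(o["tool_rot"]).as_matrix();print(M.round(3).tolist(),"yaw case of tool y",np.degrees(np.arctan2(M[1,1],M[0,1])-p[2]))
E
```

```text
[ 0.62970062 -0.19170228 -1.14422897] [[-1.4, -1.6], [0.2, 0.5], [0.6, -0.8], [0.7, -1.2], [-0.3, -1.6], [-1.2, -1.5], [0.4, -0.0], [-0.3, -0.3]]
fig [0.53515112 0.04955219] [ 0.5 -0.5  0.8  0.3  0.7 -1.4] case -0.258755671997997 0.013741564961818192
button [ 0.44465411 -0.08906802  0.034     ]
[[-0.946, 0.323, -0.001], [0.323, 0.946, -0.002], [0.0, -0.002, -1.0]] yaw case of tool y 136.72226176946967
```

Request:
drive_tool:
  rows:
    - [[0,0,0],0.11]
    - [[0,0,0],0.11]
    - [[-0.03,-0.022,0],0]
    - [[-0.03,-0.022,0],0]
    - [[-0.03,-0.022,0],0]
    - [[-0.03,-0.022,0],0]
    - [[-0.03,-0.022,0],0]
    - [[-0.03,-0.022,0],0]
    - [[-0.03,-0.022,0],0]
    - [[-0.03,-0.022,0],0]
  jaw: 0.23

```text
t: 1.1
tool_pos: [0.3148, 0.3146, 0.3034]
tool_rot: [-0.851, -3.024, 0.001]
contact_force: [1.9, 0.3, 0.8]
opening: 0.066
grip_force: 0.0
```

Request:
drive_tool:
  rows:
    - [[-0.03,-0.022,0],0]
    - [[-0.03,-0.022,0],0]
    - [[-0.03,-0.022,0],0]
    - [[-0.03,-0.022,0],0]
    - [[-0.03,-0.022,0],0]
    - [[-0.03,-0.022,0],0]
    - [[-0.03,-0.022,0.02],0]
    - [[-0.03,-0.022,0.03],0]
    - [[0,0,0.03],0]
    - [[0,0,0],0]

```text
t: 2.1
tool_pos: [0.4251, 0.0401, 0.2188]
tool_rot: [-0.852, -3.013, 0.003]
contact_force: [-0.3, 1.0, -0.8]
opening: 0.0655
grip_force: 0.0
```

```bash
cat > look.py <<'E'
from h import *
from station import ctrl,vision
import cv2,sys
p=np.load("pose.npy");o=ctrl.get_obs();M=Ro.from_rotvec(o["tool_rot"]).as_matrix()
def case(w): 
    d=w[:2]-p[:2];c,s=np.cos(p[2]),np.sin(p[2]);return np.array([c*d[0]+s*d[1],-s*d[0]+c*d[1],w[2]])*1e3
h=o["opening"]/2+.00725; ov=ctrl.finger_overhang
print("t",o["t"],"open",o["opening"],"ov",ov,"F",np.round(o["contact_force"],2),"tcp",np.round(o["tool_pos"],4))
T={k:o["tool_pos"]+M@np.array([0,s*h,ov]) for k,s in(("A",-1),("B",1))}
for k in T: print(k,"case",case(T[k]).round(1))
B=world(p,(-170,-126,34)); e=M.T@(B-T["A"]);print("A->button tool mm",(e*1e3).round(1))
if len(sys.argv)>1:
    ims=[]
    for n,(u,v) in (("scene",(165,95)),("top",(225,140))):
        im=vision.get_image(n)["image"][v:v+150,u:u+200].copy();im=cv2.resize(im,None,fx=2 if len(sys.argv)<3 else 4,fy=2 if len(sys.argv)<3 else 4,interpolation=cv2.INTER_CUBIC)
        ims.append(im)
    cv2.imwrite(f"pics/{sys.argv[1]}.png",np.hstack(ims) if len(sys.argv)<3 else ims[0])
E
python3 look.py l1
```

```text
t 2.1 open 0.06550044429997287 ov 0.0726 F [-0.33  1.01 -0.83] tcp [0.4251 0.0401 0.2188]
A case [-273.7 -124.2  146.4]
B case [-318.4  -57.9  146. ]
A->button tool mm [-86.  -58.9 111.9]
```

View pics/l1.png

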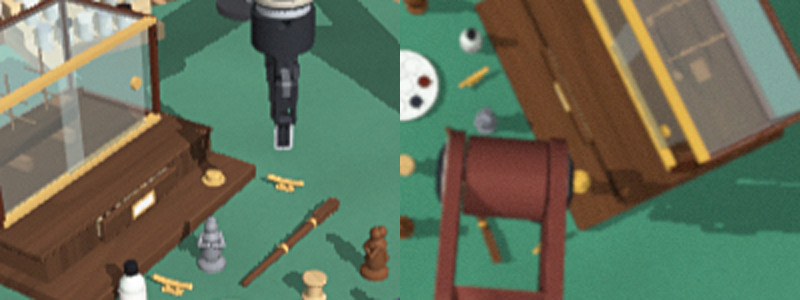

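The gripper hangs clear of everything, with the button at left-panel pixel (212,178). I'll move over the button.

Request:
drive_tool:
  rows:
    - [[-0.03,-0.02,0],0]
    - [[-0.03,-0.02,0],0]
    - [[-0.026,-0.019,0],0]
    - [[0,0,0.02],0]
    - [[0,0,0.02],0]
    - [[0,0,0.02],0]
    - [[0,0,0.01],0]
    - [[0,0,0],0]
    - [[0,0,0],0]

```text
t: 3.1
tool_pos: [0.4712, -0.0541, 0.1555]
tool_rot: [0.849, 3.022, 0.0]
contact_force: [-0.0, -0.2, -0.5]
opening: 0.0656
grip_force: 0.0
```

```bash
python3 look.py l2 4
```

```text
t 3.1 open 0.06564951867395807 ov 0.0726 F [-0.05 -0.23 -0.45] tcp [ 0.4712 -0.0541  0.1555]
A case [-168.2 -120.4   82.9]
B case [-213.2  -54.1   82.9]
A->button tool mm [ 4.7 -3.6 48.9]
```

View pics/l2.png

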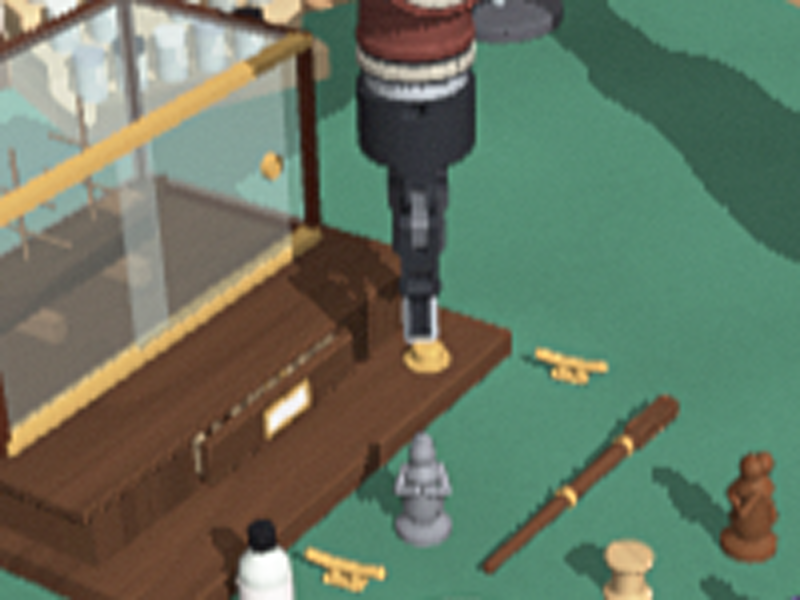

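The near finger's tip is at crop (420,340), just above the button in this view. I'll check this against the tip position predicted from the tool pose.

```bash
cat >> look.py <<'E'
for k in T:
    q=proj("scene",T[k]);print(k,"scene crop px",((q-[165,95])*4).round(0), "10mm lower",((proj("scene",T[k]-[0,0,.01])-[165,95])*4).round(0))
E
python3 look.py
```

```text
t 3.2 open 0.06525690161146132 ov 0.0726 F [-0.18 -0.82  0.07] tcp [ 0.4713 -0.0544  0.1557]
A case [-168.  -120.2   83.1]
B case [-212.8  -54.2   83.1]
A->button tool mm [ 5.  -3.7 49. ]
A scene crop px [417. 288.] 10mm lower [417. 301.]
B scene crop px [419. 349.] 10mm lower [420. 362.]
```

Request:
drive_tool:
  rows:
    - [[0.003,-0.005,0],0]
    - [[0,0,0.015],0]
    - [[0,0,0.015],0]
    - [[0,0,0.01],0]
    - [[0,0,0.005],0]
    - [[0,0,0],0]
    - [[0,0,0],0]
    - [[0,0,0],0]

```text
t: 4.0
tool_pos: [0.4656, -0.0572, 0.1097]
tool_rot: [0.851, 3.023, -0.0]
contact_force: [-0.9, -0.6, -0.4]
opening: 0.0656
grip_force: 0.0
```

```bash
python3 look.py l3 4
```

```text
t 4.0 open 0.06560920303741084 ov 0.0726 F [-0.94 -0.6  -0.38] tcp [ 0.4656 -0.0572  0.1097]
A case [-167.8 -126.8   37.1]
B case [-212.7  -60.5   37.1]
A->button tool mm [1.4 1.9 3.1]
A scene crop px [423. 341.] 10mm lower [423. 353.]
B scene crop px [425. 403.] 10mm lower [426. 416.]
```

View pics/l3.png

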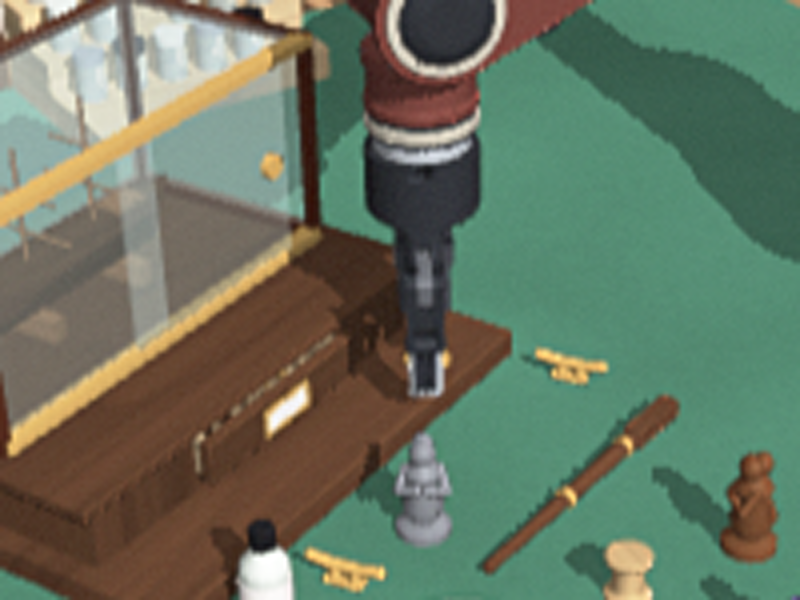

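Fingertip A is over the button and B stands in front of the drawer, at crop (425,397), clear of the figurehead. Now I'll press in small steps.

Request:
drive_tool:
  rows:
    - [[0,0,0.002],0]
    - [[0,0,0.002],0]
    - [[0,0,0.001],0]
    - [[0,0,0],0]
    - [[0,0,0],0]

```text
t: 4.6
tool_pos: [0.4651, -0.0571, 0.1038]
tool_rot: [-0.851, -3.024, 0.0]
contact_force: [0.5, 0.0, 0.6]
opening: 0.0657
grip_force: 0.0
```

Request:
drive_tool:
  rows:
    - [[0,0,0.001],0]
    - [[0,0,0.001],0]
    - [[0,0,0],0]
    - [[0,0,0],0]

```text
t: 5.0
tool_pos: [0.4651, -0.0571, 0.1019]
tool_rot: [-0.851, -3.024, 0.0]
contact_force: [0.1, 0.2, 0.3]
opening: 0.0657
grip_force: 0.0
```

Request:
drive_tool:
  rows:
    - [[0,0,0.001],0]
    - [[0,0,0.001],0]
    - [[0,0,0],0]
    - [[0,0,0],0]

```text
t: 5.4
tool_pos: [0.4652, -0.0571, 0.0999]
tool_rot: [0.851, 3.024, 0.0]
contact_force: [-0.1, 1.0, -0.2]
opening: 0.0658
grip_force: 0.2
```

Request:
drive_tool:
  rows:
    - [[0,0,0.001],0]
    - [[0,0,0.001],0]
    - [[0,0,0],0]
    - [[0,0,0],0]

```text
t: 5.8
tool_pos: [0.4652, -0.0571, 0.0981]
tool_rot: [0.851, 3.024, 0.0]
contact_force: [-1.5, 0.6, 2.8]
opening: 0.0657
grip_force: 1.7
```

Request:
drive_tool:
  rows:
    - [[0,0,0.001],0]
    - [[0,0,0.001],0]
    - [[0,0,0],0]
    - [[0,0,0],0]

```text
t: 6.2
tool_pos: [0.4652, -0.0572, 0.0959]
tool_rot: [0.851, 3.024, -0.0]
contact_force: [-0.7, 0.2, 2.0]
opening: 0.0659
grip_force: 1.5
```

Request:
drive_tool:
  rows:
    - [[0,0,0.001],0]
    - [[0,0,0.001],0]
    - [[0,0,0],0]
    - [[0,0,0],0]
    - [[0,0,0],0]
    - [[0,0,0],0]
    - [[0,0,0],0]
    - [[0,0,0],0]

```text
t: 7.0
tool_pos: [0.4651, -0.057, 0.0939]
tool_rot: [-0.851, -3.024, -0.0]
contact_force: [0.2, 1.3, 2.2]
opening: 0.0658
grip_force: 3.7
```

```bash
python3 look.py l4 4
```

```text
t 7.0 open 0.06576850290726478 ov 0.0726 F [0.19 1.27 2.24] tcp [ 0.4651 -0.057   0.0939]
A case [-168.2 -127.4   21.3]
B case [-213.2  -60.9   21.3]
A->button tool mm [  0.7   2.1 -12.7]
A scene crop px [424. 359.] 10mm lower [425. 371.]
B scene crop px [427. 423.] 10mm lower [427. 435.]
```

View pics/l4.png

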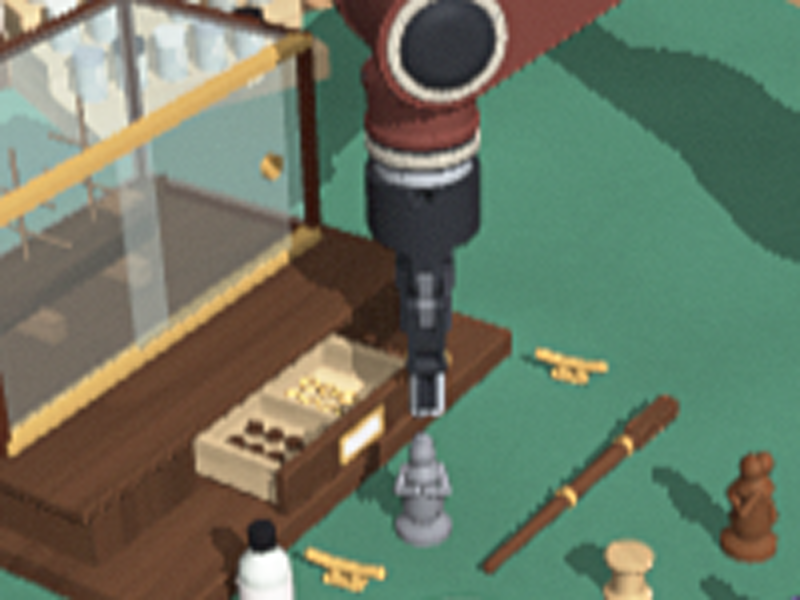

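The drawer is out, with its front's left top corner at about crop (277,490), and it has stopped at finger B. The figurehead has not moved. I'll add a little margin on the button and check how far the drawer is out.

Request:
drive_tool:
  rows:
    - [[0,0,0.001],0]
    - [[0,0,0],0]
    - [[0,0,0],0]
    - [[0,0,0],0]
    - [[0,0,0],0]
    - [[0,0,0],0]

```text
t: 7.7
tool_pos: [0.4652, -0.057, 0.0932]
tool_rot: [-0.852, -3.024, -0.0]
contact_force: [-2.0, 2.3, 5.0]
opening: 0.0654
grip_force: 3.8
```

```bash
python3 look.py l5 4; python3 - <<'E'
from h import *
from station import ctrl
p=np.load("pose.npy")
for d in(40,50,60,70,80): print(d,[((proj("scene",world(p,X))-[165,95])*4).round(0).tolist() for X in((-140-d,80,58),(-140-d,0,44),(-140-d,80,27))])
F=[];print(ctrl.get_obs()["contact_force"].round(1))
E
```

```text
t 7.7 open 0.06535524155816931 ov 0.0726 F [-2.    2.34  5.03] tcp [ 0.4652 -0.057   0.0932]
A case [-168.3 -127.1   20.6]
B case [-213.1  -61.    20.6]
A->button tool mm [  0.8   1.9 -13.4]
A scene crop px [424. 360.] 10mm lower [425. 372.]
B scene crop px [427. 424.] 10mm lower [427. 436.]
40 [[258.0, 466.0], [333.0, 423.0], [261.0, 506.0]]
50 [[271.0, 471.0], [346.0, 428.0], [274.0, 511.0]]
60 [[284.0, 476.0], [358.0, 433.0], [286.0, 516.0]]
70 [[297.0, 481.0], [371.0, 437.0], [299.0, 521.0]]
80 [[310.0, 486.0], [384.0, 442.0], [312.0, 526.0]]
[-2.3  2.1  4.4]
```

View pics/l5.png

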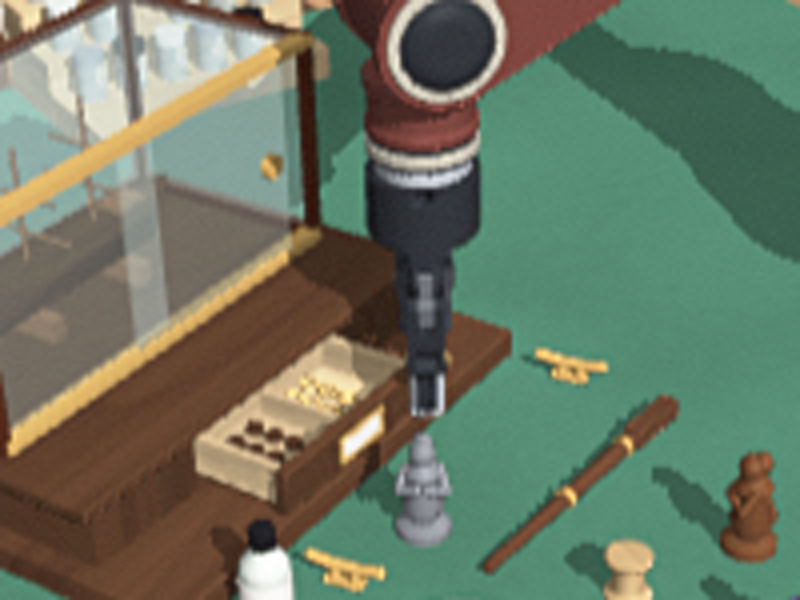

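The label centre is at crop (362,434), which puts the drawer about 62 mm out. It rests on the finger with about 3 N. The button is nearly fully down at about 4.5 N, and everything else is where it stood. I'm handing the job in.

```bash
python3 -c "
from station import ctrl
print(ctrl.finish_job())"
```

```text
the job is handed in; nothing more can be done
None
```

The drawer is held about 62 mm out (roughly half), with one fingertip keeping the button down and the other finger against the drawer's front. The figurehead and everything else in view are where they stood, and the job is handed in.

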